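# Pile the patient-card cases and seat the index tab

## Task

Make one square pile of the three flat grey card cases on the bare metal board: leave the case that already lies there where it is, set the plain-lidded case on it, then the case with the rectangular window in its lid on top, window up, edges in line all round. Then press the white index tab down into that window, fin up, until its foot is flush with the lid. Set the cases and the tab down rather than dropping them, let go of each once it is in place, and leave the other things on the desk where they are.

Things in the scene. Friction and masses are not known exactly. Their poses are not given: they have to be found in the camera images.
- board: Bare aluminium board, 200 x 150 x 6 mm, fixed flat on the desk; origin at the centre of its underside, x along the 200 mm side, z up. The pile stands on it.
- bottom_case: Flat closed card case of grey plastic, 110 (x) x 62 (y) x 24 (z) mm, about 0.2 kg, loose, lying on the board with a plain lid; a dark seam runs round it. Origin at the centre of its underside, z up.
- plain_case: Card case of the same shape and size as bottom_case (110 x 62 x 24 mm, plain flat lid), loose on the desk; goes second. Origin at the centre of its underside, x along the 110 mm side, z up. Either end may face either way.
- window_case: Card case of the same outer size (110 x 62 x 24 mm), loose on the desk, with a rectangular recess (the window) 60 mm along x by 32 mm along y and 8 mm deep in the middle of its lid, its floor lined with white paper, rim chamfered 2 mm; goes on top. Origin at the centre of its underside, x along the 110 mm side, z up. Either end may face either way.
- window (a point): Centre of the floor of window_case's recess, 16 mm above the case's underside and 8 mm below its lid; axes as the case.
- tab: White plastic index tab: a flat foot 56 (x) x 28 (y) x 8 (z) mm with an upright fin 40 mm along x, 12 mm thick along y, rising from the foot's top to 30 mm above the underside; about 0.04 kg, loose on the desk standing on its foot. Origin at the centre of the underside of the foot. It fits the window either way round.
- stapler: Black and steel stapler, 125 x 36 x 50 mm, long in x, loose; to be left alone. Origin at the centre of its underside.
- stamp: Rubber stamp, foot 50 x 26 mm, wooden grip, 66 mm tall, loose; to be left alone. Origin at the centre of its underside.
- ink_pad: Steel ink-pad tin 112 x 72 x 16 mm, loose; to be left alone. Origin at the centre of its underside.
- mug: White mug, 76 mm across, 90 mm tall, handle at +y, loose; to be left alone. Origin at the centre of its underside.
- card_box: Lidded cardboard box 150 x 92 x 42 mm, loose; to be left alone. Origin at the centre of its underside.
- tape_roll: Roll of clear tape lying flat, 90 mm across, 24 mm high, loose; to be left alone. Origin at the centre of its underside.
Things that resemble listed ones, but are neither listed nor needed, are in the scene too. Several things look just like the tab: the one meant starts farthest from the robot's base. Leave any purple look-alike of the plain_case alone.

How it is judged:
On the way, in this order (a step that is already met when the one before it is completed fails the run):
1. the plain case lies squarely on the bottom case and is let go (x of plain_case in the frame of bottom_case between -0.006 and 0.006 m and y of plain_case in the frame of bottom_case between -0.006 and 0.006 m and z of plain_case in the frame of bottom_case between 0.0225 and 0.0255 m and angle between the x axis of plain_case and the x axis of bottom_case, either way round below 0.1 rad and angle between plain_case's own z axis and vertical below 0.05 rad and linear speed of plain_case below 0.02 m/s and angular speed of plain_case below 0.2 rad/s and contact force between the fingers and plain_case below 0.1 N), for 0.2 s.
2. the windowed case lies squarely on the plain case, window up, and is let go (x of window_case in the frame of plain_case between -0.006 and 0.006 m and y of window_case in the frame of plain_case between -0.006 and 0.006 m and z of window_case in the frame of plain_case between 0.0225 and 0.0255 m and angle between the x axis of window_case and the x axis of plain_case, either way round below 0.1 rad and angle between window_case's own z axis and vertical below 0.05 rad and linear speed of window_case below 0.02 m/s and angular speed of window_case below 0.2 rad/s and contact force between the fingers and window_case below 0.1 N), for 0.2 s.
3. the tab sits flush in the window and is let go (x of tab in the frame of window between -0.004 and 0.004 m and y of tab in the frame of window between -0.004 and 0.004 m and z of tab in the frame of window between -0.0015 and 0.0015 m and angle between the z axis of tab and the z axis of window_case, either way round below 0.05 rad and angle between tab's own z axis and vertical below 0.08 rad and linear speed of tab below 0.02 m/s and angular speed of tab below 0.2 rad/s and contact force between the fingers and tab below 0.1 N), for 0.2 s.
At the end, for the whole second after the job is handed in: Bottom case flat on the board, within 20 mm of its start; plain case flat on it, windowed case on that, window up, each centred within 6 mm (x and y) on the one below and within 0.1 rad of its yaw; tab upright, its foot within 1.5 mm of the window floor; all at rest and let go (all of step 1 and all of step 2 and all of step 3 and distance of bottom_case from where it was at the start of the episode below 0.02 m and angle between bottom_case's own z axis and vertical below 0.05 rad and z of bottom_case in the frame of board between 0.0045 and 0.0075 m and linear speed of bottom_case below 0.02 m/s and angular speed of bottom_case below 0.2 rad/s and contact force between the fingers and bottom_case below 0.1 N); the robot touches nothing.
It fails at once if the stapler, stamp, ink pad, mug, card box or tape roll is moved more than 30 mm (distance of any of stapler, stamp, ink_pad, mug, card_box, tape_roll from where it was at the start of the episode above 0.03 m).
It fails at once if a case or the tab is dropped (falls free faster than 0.5 m/s) ((contact force between each of the fingers, the arm and plain_case below 0.05 N and linear speed of plain_case above 0.5 m/s) or (contact force between each of the fingers, the arm and window_case below 0.05 N and linear speed of window_case above 0.5 m/s) or (contact force between each of the fingers, the arm and tab below 0.05 N and linear speed of tab above 0.5 m/s)).
It also fails if it takes over 72 s, if anything falls off the work surface, if the arm or the gripper's body presses on something with over 40 N, if the wrist force passes 120 N, or if a joint passes its speed limit or range.

## Robot

A 7-joint arm with a two-finger parallel gripper is mounted at the origin on the work surface. World frame = base frame: x ahead of the robot, y to its left, z up, the work surface at z = 0. Lengths are in m, angles in rad, forces in N, time in s.
With the tool pointing down it reaches from about 0.4 to 0.85 m from the base axis. Payload 6.9 kg.
Tool frame: the origin (TCP) lies midway between the tips of the shut fingers; the grasp point (between the pads) lies 19 mm behind it; z points along the fingers, y is the direction in which the jaws open and shut (so a half turn about z gives the same grasp; the last joint's range is limited). The gripper opens to 85 mm and grips with 20 to 120 N. Pads are 22 mm wide; open, the fingers measure 114 mm over their backs; the gripper's body (76 mm by 85 mm) begins 54 mm behind the grasp point. The pads swing forward as they close: fully open they stand 13 mm farther back than shut.
Start: joints at [1.268, 0.507, -0.238, 1.5, 0.126, 1.149, -0.155], TCP at [0.248, -0.574, 0.231] pointing down, gripper open.
Joint ranges: [-3.08, 3.08], [-0.24, 2.05], [-1.43, 1.35], [0, 2.5], [-1.52, 4.66], [0.17, 1.96], [-2.89, 2.89]. Speed limits (rad/s): [2.39, 2.39, 3.14, 3.14, 3.14, 3.14, 3.14].

## Interface

Orientations are given as a unit quaternion [x, y, z, w].
In Python, from rig import * gives the robot as it stands. Calls block until the motion is done:
- goto(position, orientation): joint-space move of the TCP to a pose.
- movel(position, rotation=None, rate=0.15, contact_N=None): straight line of the TCP; rotation=None keeps the orientation; rate is the mean speed in m/s. With contact_N (N) it stops when the force on the tool has changed by that much, and returns True; else False.
- movej(angles): joint-space move.
- gripper_open() and close(): open the fingers fully, or close them until they stop; the grip force is fixed at half the most.
- pause(seconds).
- inverse_kinematics(position, orientation): joint angles nearest the present ones, or None.
- state(): the state.
- read_camera(name): name is "scene" or "top"; returns a dict with "pixels" (384x512x3 uint8, red, green, blue), "z_map" (384x512 float32, m along the optical axis (not along the pixel's ray), 0 where there is no reading), "mtx" (3x3 intrinsics, pixels), "T" (4x4, takes a point from camera to world coordinates). Camera axes: x right, y up, looking along -z (the intrinsics and any distortion apply to the point x, -y, -z); pixel columns grow to the right and rows downward; lengths in m; the calibration is good to about 2 mm. A picture is of the moment at which its call begins.
A pose or a line that the arm cannot do raises IKError and nothing moves.
- finish_job(): hands the job in, once; it reports no verdict.
The state is a dict: "time_s": time; "joints": joint angles; "joint_vel": joint speeds; "effort": joint torques, N m; "tcp_pos": TCP position; "orientation": TCP orientation; "ft_force": force on the tool from outside, world axes, zero at the start; "ft_torque": the same for the moment, N m; "gripper_width": finger opening in m.
Only numpy, scipy, OpenCV 4.12 (cv2) and the standard library are available. Lean on these libraries where they do the work, as an engineer would, in place of code of your own. Each camera call takes 0.05 s, during which the arm holds its last target. There are 200 camera calls.

## Working session

There is one attempt and no reset: what is moved stays moved. The work goes in short steps, each a Python script; the robot and the scene stay as the last script left them, time stands still between calls to the robot, and variables do not carry over. Pictures are saved under pics/ and viewed, about 8 in all and at most 12, crops included, and the job is handed in when it is done.

```bash
mkdir -p pics; ls; python3 - <<'E'
from rig import *
import cv2,numpy as np,pickle
for n in("top","scene"):
    c=read_camera(n); cv2.imwrite(f"pics/{n}0.png",cv2.resize(c["pixels"][:,:,::-1],(800,600),interpolation=cv2.INTER_CUBIC))
    pickle.dump(c,open(f"{n}0.pkl","wb")); print(n,c["mtx"],c["T"].round(3))
print(state())
E
```

```text
pics
top [[420.37978499   0.         257.45023425]
 [  0.         420.37978499 188.91918175]
 [  0.           0.           1.        ]] [[ 0.014  0.997 -0.072  0.431]
 [-1.     0.015  0.011  0.007]
 [ 0.012  0.072  0.997  1.233]
 [ 0.     0.     0.     1.   ]]
scene [[441.73707729   0.         258.46310655]
 [  0.         441.73707729 191.282994  ]
 [  0.           0.           1.        ]] [[-0.584 -0.465  0.666  1.334]
 [ 0.812 -0.311  0.495  0.604]
 [-0.023  0.829  0.559  0.731]
 [ 0.     0.     0.     1.   ]]
{'time_s': 0.1, 'joints': array([ 1.26849874,  0.5082701 , -0.23752928,  1.50099497,  0.1256976 ,
        1.14890477, -0.15482513]), 'joint_vel': array([ 0.00047897, -0.00135148,  0.00087414, -0.0021572 ,  0.00062363,
        0.00145672, -0.00043216]), 'effort': array([-5.64032627e-03, -6.21835113e+01, -2.19480157e+00, -2.50205666e+01,
        1.25774613e-02,  7.72887521e-03,  5.17526757e-05]), 'tcp_pos': array([ 0.24762868, -0.57337946,  0.23051945]), 'orientation': array([ 9.79286343e-01,  2.02478706e-01, -1.72279822e-04, -7.75908479e-04]), 'ft_force': array([-0.25273561, -0.44098019, -0.47283164]), 'ft_torque': array([0.02867433, 0.00689955, 0.01463838]), 'gripper_width': 0.08546096493029014}
```

View pics/top0.png

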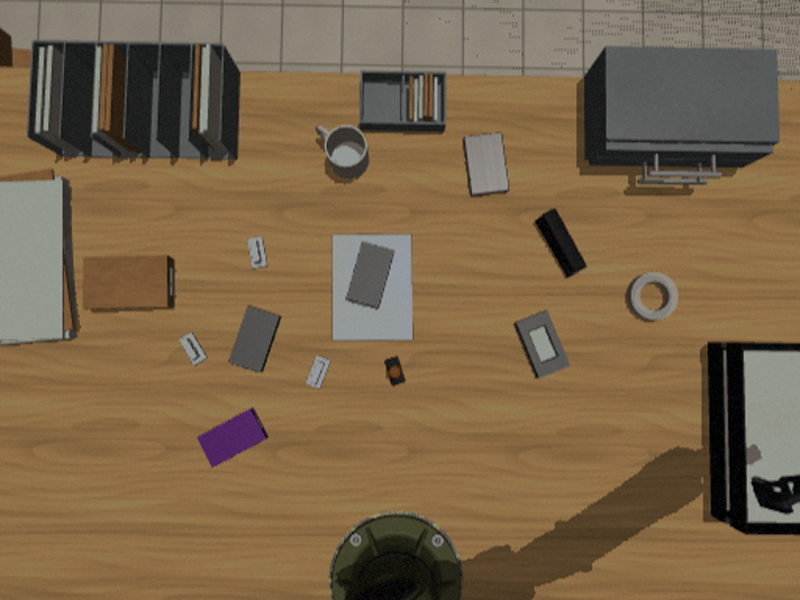

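View pics/scene0.png

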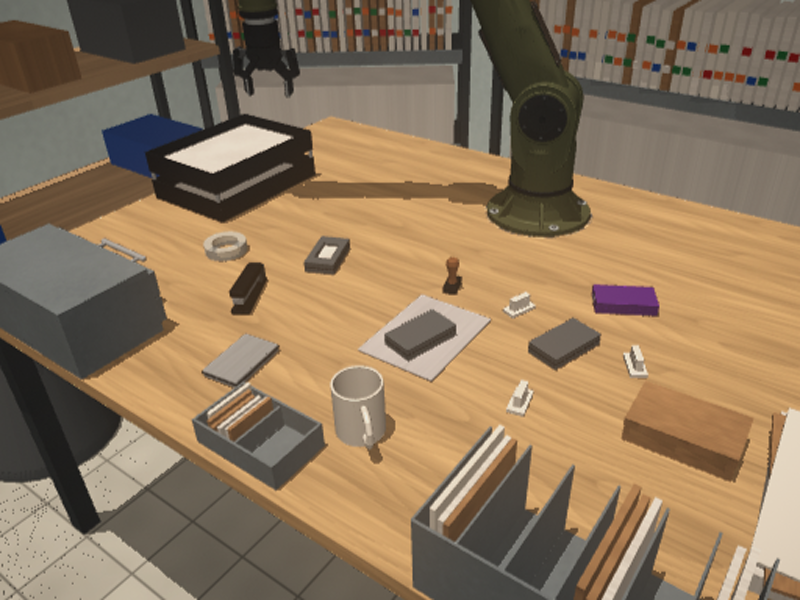

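Top view (800x600 picture): bottom_case is on the board at (370,275). The candidates for plain_case are the grey case at (255,338) and the purple one at (233,437), which I'm rejecting. The ink pad at (487,163) is lighter and thinner. The window_case is at (541,344). The tabs are at (258,252), (193,348) and (318,372). I'll measure all of these and compare how far each tab is from the base.

```bash
cat > h.py <<'E'
import numpy as np,cv2
from rig import *
def cloud(c):
    K,T,z=c["mtx"],c["T"],c["z_map"].astype(float)
    v,u=np.mgrid[:z.shape[0],:z.shape[1]]
    P=np.stack([(u-K[0,2])/K[0,0]*z,-(v-K[1,2])/K[1,1]*z,-z],-1)@T[:3,:3].T+T[:3,3]
    P[z==0]=np.nan
    return P
def blob(P,px,zlo,zhi,r=40):
    """rect of the connected patch with height in zlo..zhi nearest px (512x384 pixels)"""
    with np.errstate(invalid='ignore'): m=((P[...,2]>zlo)&(P[...,2]<zhi)).astype(np.uint8)
    n,l,s,cen=cv2.connectedComponentsWithStats(m,connectivity=8)
    ids=[i for i in range(1,n) if s[i,4]>8]
    i=min(ids,key=lambda i:np.hypot(*(cen[i]-px)))
    q=P[l==i]
    (cx,cy),(w,h),a=cv2.minAreaRect((q[:,:2]*1000).astype(np.float32))
    if w<h: w,h,a=h,w,a+90
    a=(a+90)%180-90
    return dict(c=np.array([cx,cy])/1000,size=(round(w,1),round(h,1)),yaw=np.radians(a),z=np.median(q[:,2]),zs=q[:,2].std(),n=len(q),mean=q.mean(0))
E
python3 - <<'E'
import pickle
from h import *
c=pickle.load(open("top0.pkl","rb"));P=cloud(c)
k=.64
for n,px,lo,hi in[("bottom",(370,275),.02,.04),("plain",(255,338),.015,.035),("purple",(233,437),.015,.035),("window",(541,344),.02,.035),
 ("t1foot",(258,252),.004,.05),("t1fin",(258,252),.02,.05),("t2foot",(193,348),.004,.05),("t2fin",(193,348),.02,.05),("t3foot",(318,372),.004,.05),("t3fin",(318,372),.02,.05),("stamp",(394,371),.015,.1),("board",(345,325),.003,.012),("stapler",(560,243),.02,.08),("tape",(653,297),.01,.04),("mug",(345,150),.04,.12),("inkpad",(487,163),.008,.03),("cbox",(128,282),.03,.06)]:
    b=blob(P,np.array(px)*k,lo,hi); print(n,b["c"].round(4),b["size"],"yaw %.3f z %.4f sd %.4f n %d"%(b["yaw"],b["z"],b["zs"],b["n"]),b["mean"].round(4),"R %.3f"%np.hypot(*b["c"]))
for u,v in[(300,450),(450,420),(450,230),(230,400)]: print("desk",P[int(v*k),int(u*k)].round(4))
o=c["pixels"][:,:,::-1]
def crop(u,v):
    u,v=int(u*k),int(v*k); return cv2.resize(o[v-32:v+32,u-32:u+32],(400,300) if 0 else (290,290),interpolation=cv2.INTER_CUBIC)
cv2.imwrite("pics/crops1.png",np.vstack([np.hstack([crop(255,338),crop(541,344)]),np.hstack([crop(258,252),crop(370,275)])]))
E
```

```text
bottom [0.5574 0.0547] (111.4, 62.4) yaw -0.254 z 0.0301 sd 0.0025 n 834 [0.5573 0.0544 0.03  ] R 0.560
plain [0.436  0.2653] (110.3, 63.4) yaw -0.304 z 0.0239 sd 0.0025 n 853 [0.4358 0.2649 0.0238] R 0.510
purple [0.257  0.3001] (113.9, 61.8) yaw -1.068 z 0.0238 sd 0.0024 n 875 [0.2566 0.3004 0.0239] R 0.395
window [ 0.4338 -0.2656] (110.9, 63.0) yaw 0.386 z 0.0246 sd 0.0022 n 597 [ 0.434  -0.2653  0.0246] R 0.509
t1foot [0.5982 0.2679] (56.6, 28.4) yaw 0.203 z 0.0108 sd 0.0102 n 180 [0.5974 0.2662 0.0164] R 0.655
t1fin [0.598 0.268] (39.5, 12.4) yaw 0.198 z 0.0292 sd 0.0033 n 67 [0.5978 0.2674 0.029 ] R 0.655
t2foot [0.415  0.3804] (59.6, 29.5) yaw 0.543 z 0.0101 sd 0.0105 n 195 [0.4167 0.3788 0.0163] R 0.563
t2fin [0.4165 0.3821] (40.2, 13.9) yaw 0.569 z 0.0294 sd 0.0035 n 75 [0.4163 0.3808 0.0289] R 0.565
t3foot [0.377  0.1492] (55.6, 29.0) yaw -0.341 z 0.0100 sd 0.0108 n 183 [0.3774 0.1481 0.0161] R 0.405
t3fin [0.377  0.1487] (38.8, 12.7) yaw -0.338 z 0.0304 sd 0.0025 n 65 [0.3767 0.1485 0.0301] R 0.405
stamp [0.3819 0.0067] (47.1, 24.5) yaw 0.337 z 0.0599 sd 0.0224 n 100 [0.3829 0.0074 0.0466] R 0.382
board [0.5379 0.0547] (207.7, 168.5) yaw 0.050 z 0.0064 sd 0.0019 n 2392 [0.5285 0.0492 0.0065] R 0.541
stapler [ 0.6229 -0.2998] (124.8, 31.3) yaw 0.519 z 0.0471 sd 0.0054 n 488 [ 0.6208 -0.2989  0.0467] R 0.691
tape [ 0.5252 -0.4717] (91.3, 87.8) yaw 1.528 z 0.0241 sd 0.0038 n 554 [ 0.5253 -0.4709  0.0234] R 0.706
mug [0.7808 0.1124] (101.5, 75.2) yaw 1.431 z 0.0751 sd 0.0162 n 408 [0.7834 0.1035 0.0719] R 0.789
inkpad [ 0.7732 -0.1609] (115.2, 74.8) yaw 0.135 z 0.0161 sd 0.0026 n 945 [ 0.7718 -0.1601  0.016 ] R 0.790
cbox [0.5359 0.4967] (155.0, 94.7) yaw -1.531 z 0.0428 sd 0.0028 n 1853 [0.5355 0.4953 0.0427] R 0.731
desk [ 0.2299  0.1788 -0.0025]
desk [ 0.2909 -0.0984  0.0004]
desk [ 0.6453 -0.0951  0.0029]
desk [0.3208 0.3092 0.007 ]
```

View pics/crops1.png

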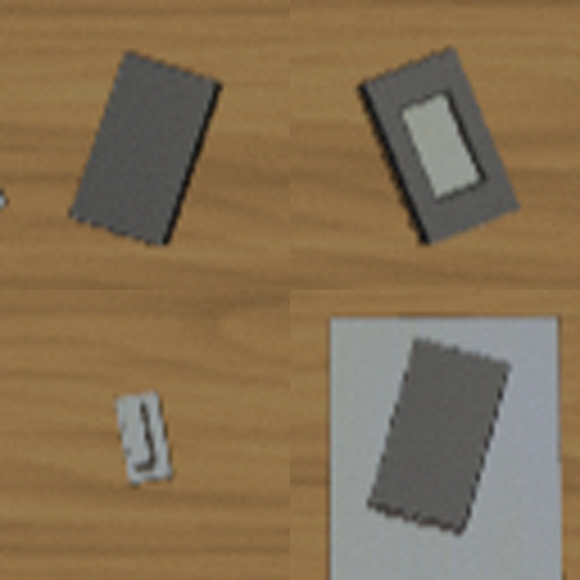

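Crops: plain_case (top left) has a plain grey lid, window_case (top right) has a white window, the tab is bottom left, and bottom_case (bottom right) is on the board. Sizes and heights match the listed values. The tab at (258,252) is farthest from the base (R 0.655, against 0.563 and 0.405), so that's the one. Next I'll pick and place the plain case.

```bash
cat >> h.py <<'E'
def q(yaw): return [np.cos(yaw/2),np.sin(yaw/2),0,0]
def near(yaw):
    """of the two equal grasps yaw, yaw+pi take the one with the smaller wrist turn"""
    return min([yaw+k*np.pi for k in(-1,0,1)],key=lambda a:abs(a))
def pick(xy,yaw,z,hover=.16):
    goto([*xy,hover],q(near(yaw))); movel([*xy,z+.02],rate=.15)
    hit=movel([*xy,z],rate=.04,contact_N=8); close(); pause(.2)
    s=state(); print("pick hit",hit,"w %.4f"%s["gripper_width"],s["tcp_pos"].round(4),"t",s["time_s"])
    z0=s["tcp_pos"][2]; movel([*xy,z+.15],rate=.15)
    s=state(); print("lift w %.4f"%s["gripper_width"],s["ft_force"].round(2)); return z0
def place(xy,yaw,z,N=6,over=.004,release=True):
    goto([*xy,z+.10],q(near(yaw))); movel([*xy,z+.01],rate=.15); pause(.2)
    hit=movel([*xy,z-over],rate=.02,contact_N=N)
    s=state(); print("place hit",hit,s["tcp_pos"].round(4),"want z %.4f"%z,s["ft_force"].round(1))
    if release:
        gripper_open(); pause(.2); movel([*xy,z+.12],rate=.15); print("t",state()["time_s"])
E
python3 - <<'E'
from h import *
z=pick([.436,.2651],-.304,-.003)
place([.5574,.0546],-.254,z+.030)
goto([.45,-.2656,.2],q(.386)); pause(.1)
import pickle;c=read_camera("top");pickle.dump(c,open("top1.pkl","wb"))
cv2.imwrite("pics/top1.png",cv2.resize(c["pixels"][80:300,110:400,::-1],(790,600)))
P=cloud(c);b=blob(P,np.array((370,270))*.64,.042,.07);print(b)
E
```

```text
pick hit False w 0.0606 [ 0.4362  0.2653 -0.0024] t 5.425
lift w 0.0609 [-0.17 -0.6  -2.19]
place hit True [0.5573 0.0546 0.0276] want z 0.0276 [-0.1  0.3  5. ]
t 10.5417
{'c': array([0.5568078 , 0.05407883]), 'size': (111.6, 62.6), 'yaw': np.float64(-0.253802847152023), 'z': np.float64(0.054006221922005326), 'zs': np.float64(0.0025590991157335556), 'n': 868, 'mean': array([0.55593747, 0.05389728, 0.05388961])}
```

View pics/top1.png

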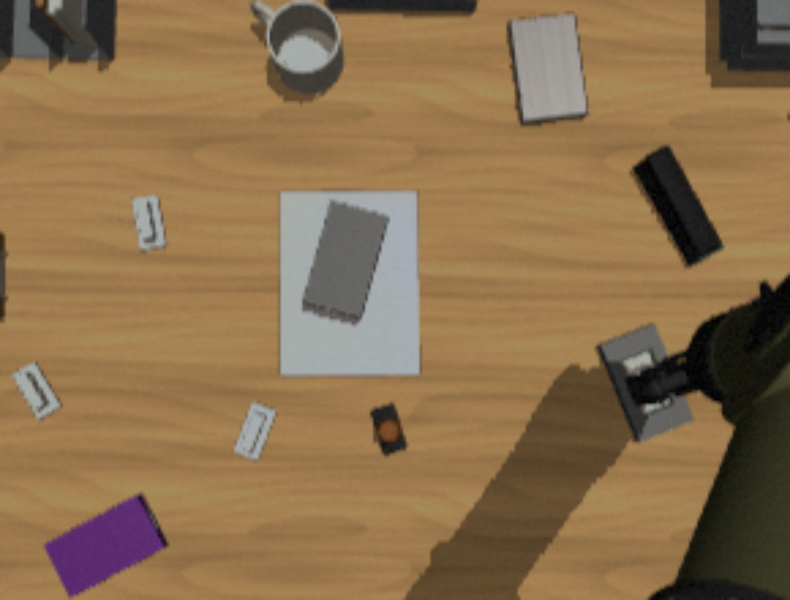

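The picture shows the plain case squarely on the bottom case at (345,262), top at z=0.054. The measured centre is within 1 mm of the target. The arm is over the window case at (645,383), so that comes next.

```bash
python3 - <<'E'
from h import *
z=pick([.4339,-.2655],.386,-.003,hover=.15)
place([.5570,.0543],-.254,z+.054)
goto([.5981,.2679,.2],q(.2)); pause(.1)
import pickle;c=read_camera("top");pickle.dump(c,open("top2.pkl","wb"))
s=read_camera("scene");pickle.dump(s,open("scene2.pkl","wb"))
o=c["pixels"][:,:,::-1]
cv2.imwrite("pics/v2.png",np.hstack([cv2.resize(o[130:210,190:290],(400,320),interpolation=cv2.INTER_CUBIC),cv2.resize(s["pixels"][170:250,210:310,::-1],(400,320),interpolation=cv2.INTER_CUBIC)]))
P=cloud(c);px=np.array((370,268))*.64
print(blob(P,px,.072,.095)); 
# window floor: white pixels inside the case
hsv=o[130:210,190:290].min(2); Q=P[130:210,190:290]
m=((hsv>130)&(Q[...,2]>.055)).astype(np.uint8)
n,l,st,ce=cv2.connectedComponentsWithStats(m);
for i in range(1,n):
  if st[i,4]>60:
    p=Q[l==i]; print(len(p),p.mean(0).round(4),cv2.minAreaRect((p[:,:2]*1000).astype(np.float32)))
E
```

```text
pick hit False w 0.0607 [ 0.4339 -0.2654 -0.0025] t 14.5417
lift w 0.0609 [ 0.31  0.42 -2.18]
place hit True [0.557  0.0544 0.0515] want z 0.0515 [ 1.2 -0.2  4.4]
t 19.9833
{'c': array([0.55707343, 0.05368089]), 'size': (111.6, 62.0), 'yaw': np.float64(-0.2513480784172425), 'z': np.float64(0.07767239138600845), 'zs': np.float64(0.002540748141835606), 'n': 696, 'mean': array([0.55705692, 0.05355222, 0.07773466])}
228 [0.5567 0.0536 0.0709] ((555.9299926757812, 53.612831115722656), (30.303768157958984, 59.19013595581055), 75.86508178710938)
```

View pics/v2.png

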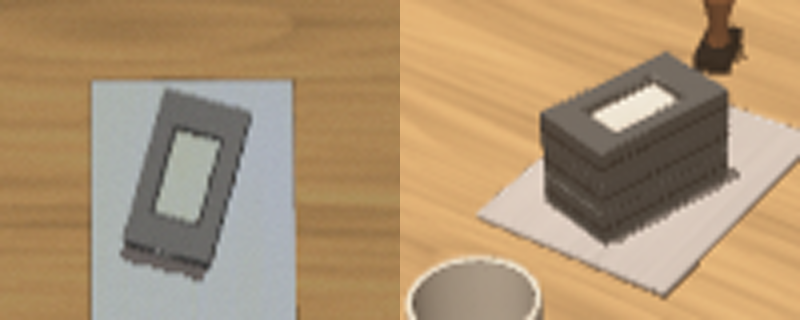

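The pile is square, with the window up at (195,172) in the left crop. Edges line up in both views. Now the tab: I'll lower it into the window without releasing it, then check the depth.

```bash
python3 - <<'E'
from h import *
z=pick([.5981,.2678],.2,.011,hover=.15)
place([.5570,.0540],-.252,z+.070,N=8,release=False)
s=state();print(z+.07,s["tcp_pos"],s["gripper_width"],s["time_s"])
c=read_camera("scene")
cv2.imwrite("pics/v3.png",cv2.resize(c["pixels"][150:250,200:320,::-1],(720,600),interpolation=cv2.INTER_CUBIC))
E
```

```text
pick hit False w 0.0105 [0.5983 0.2679 0.0113] t 23.8417
lift w 0.0109 [ 0.65  0.59 -0.21]
place hit True [0.5569 0.054  0.0812] want z 0.0813 [-1.5 -0.2  6. ]
0.08127166587423802 [0.55693998 0.05399753 0.08121435] 0.010637483791530154 27.35
```

View pics/v3.png

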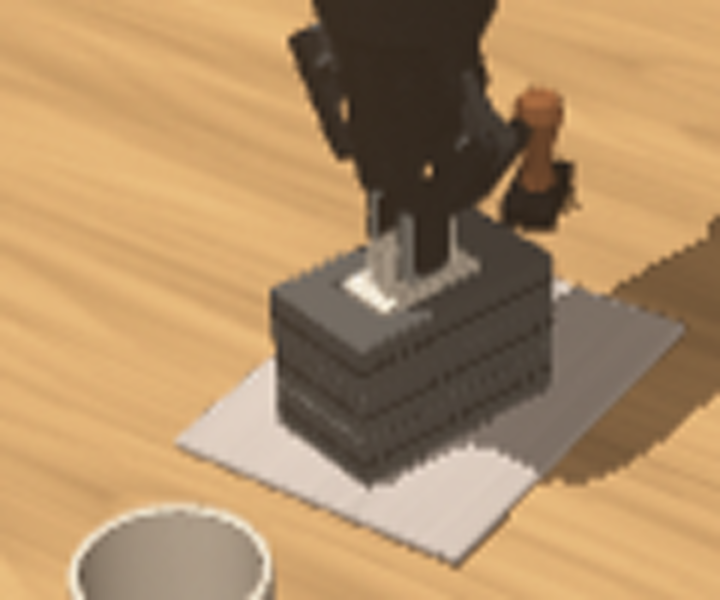

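The foot is in the window at about (410,285), and contact came exactly at floor depth. I'll release it, back off and check.

```bash
python3 - <<'E'
from h import *
gripper_open(); pause(.3); movel([.557,.054,.2],rate=.15); goto([.45,-.25,.25],q(.2)); pause(.3)
c=read_camera("top");s=read_camera("scene");P=cloud(c);px=np.array((370,268))*.64
for lo,hi in((.072,.09),(.092,.115)):
    b=blob(P,px,lo,hi);print(b["c"].round(4),b["size"],b["yaw"].round(3),b["z"].round(4))
o=c["pixels"][:,:,::-1]
cv2.imwrite("pics/v4.png",np.hstack([cv2.resize(o[130:210,190:290],(400,320),interpolation=cv2.INTER_CUBIC),cv2.resize(s["pixels"][170:250,210:310,::-1],(400,320),interpolation=cv2.INTER_CUBIC)]))
Q=P[130:210,190:290]; m=(o[130:210,190:290].min(2)>130)&(Q[...,2]>.06)&(Q[...,2]<.09)
print("foot top z",np.median(Q[m][:,2]),Q[m].mean(0),m.sum(),state()["time_s"])
E
```

```text
[0.5573 0.0536] (110.6, 62.1) -0.253 0.078
[0.5576 0.0531] (40.3, 12.1) -0.239 0.0996
foot top z 0.07778813892895453 [0.56059831 0.05346575 0.0776545 ] 142 30.9833
```

View pics/v4.png

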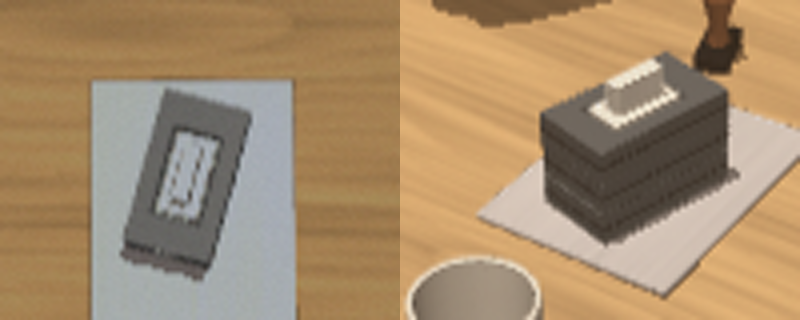

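The tab sits upright at (187,172) in the left crop. Its foot top (0.0778) matches the lid (0.078), the fin top is at 0.0996 (0.100 expected), and the pile is square.

```bash
python3 -c "
from rig import *
finish_job()"
```

```text
the job is handed in; nothing more can be done
```

The pile is built and the job is handed in, at about 31 s of the 72 s allowed. I set the plain case on the bottom case, then the windowed case on top with its window up. The tab, the one farthest from the base, is pressed into the window. Each piece was lowered to contact before I let go.

| Last check | Measured |
|---|---|
| Windowed case, centre against bottom case as measured at the start | within about 1.1 mm |
| Windowed case, yaw against bottom case as measured at the start | within 0.002 rad |
| Plain case lid height (measured before it was covered) | 0.054 m, as expected |
| Windowed case lid height | 0.078 m, as expected |
| Tab foot top | 0.0778 m, flush with the lid |
| Tab fin top | 0.0996 m (0.100 m expected) |
| Tab centre against windowed case | within 0.6 mm |

No check failed. The bottom case was not measured again once covered, though in the last pictures the pile stands square and in place. I didn't re-measure the other things on the desk either. The gripper reported no contact before closing at any of the three picks.

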